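Lift the ringed cannon barrel with tongs

TASK

Pick up the tongs and use them, without the robot touching the polished ebony, to take the brass-ringed cannon barrel off the wooden stand, and carry it over to the lined tray. Finish while still holding it: the barrel upright and still in the squeezed tongs, over the middle of the tray with its foot about 10 cm above the cart top. Leave the plain barrel standing where it is and do not disturb the other things on the cart.

Things in the scene. Friction and masses are not known exactly. Their poses are not given: they have to be found in the camera images.
- tongs_grip (a point): Where to grip the spring tongs lying on the cart (steel, 206 mm long, 105 g): midway between their two upright red plates, 23 mm above the underside, near the balance point. x points along the tongs to the jaws, z up; they open along y. Plates: 44 mm long (x), 46 mm tall from the underside, 57 mm over their outer faces at rest, 61 mm at the front edges; hinge 85 mm behind.
- tongs_jaws (a point): Middle point between the two black rubber-faced jaws of the resting tongs: 85 mm ahead of tongs_grip and 12 mm lower. Jaws are 36 mm long (x), 22 mm tall from the underside, 52 mm apart at rest, 64 mm over all. They close twice as far as the plates; plates and jaws are parallel when the jaws are 20 mm apart (plates 41 mm over all).
- tongs: The same tongs as a body (bow and left arm, carrying the right arm); origin at rest on the underside midway between the red plates, axes as for tongs_grip.
- tongs_arm (a joint): Angle by which the tongs are squeezed: 0 open at rest, 0.19 rad with the jaws 20 mm apart, stop at 0.27. The spring needs about 4.5 N on the plates to start moving and about 8 N at 0.19 rad; what is squeezed beyond that reaches the jaws, halved.
- ringed_barrel_center (a point): The brass-ringed barrel to be taken: a model cannon barrel of black ebony standing upright on the stand, 64 mm tall, about 30 g, with a bright brass ring 17 mm tall round its top end (top face brass too). Foot 25 mm, waist 20 mm (18 to 47 mm up), top 24 mm across. The point is at its middle, 32 mm above its foot; z is its axis, up.
- ringed_barrel: The same ringed barrel as a body; origin at the centre of its foot.
- plain_barrel_center (a point): The plain barrel, same size and black all over without a ring, standing on the same stand some 110 mm away; stays. The point is at its middle, 32 mm above its foot.
- plain_barrel: The same plain barrel as a body; origin at the centre of its foot.
- stand: Fixed flat wooden board 70 mm (x) by 210 mm (y), 12 mm thick, on which both barrels stand; origin at the centre of its underside.
- tray: Fixed open wooden tray with dark green lining, 140 by 140 mm, 22 mm tall, 5 mm walls and floor; origin at the centre of its underside.
- capstan: Brass capstan model, 68 mm across, 77 mm tall; stays. Origin under its centre.
- cork_jar: Amber jar with cork lid, 72 mm across, 100 mm tall; stays. Origin under its centre.
- sanding_block: Aluminium sanding block 50 x 110 x 30 mm; stays. Origin under its centre.
Mind the look-alikes: they are no part of the job. What is shaped like the ringed_barrel but blue is not meant.

How it is judged:
By the outcome, as a careful person would: the job done as asked, in the order asked, and still so for the second after the job is handed in, while the arm keeps its last pose, push and grip.
It also fails if it takes over 48 s, if anything falls off the work surface, if the arm or the gripper's body presses on something with over 40 N, if the wrist force passes 120 N, or if a joint passes its speed limit or range.

ROBOT

A 6-joint arm with a two-finger parallel gripper is mounted at the origin on the work surface. World frame = base frame: x ahead of the robot, y to its left, z up, the work surface at z = 0. Lengths are in m, angles in rad, forces in N, time in s.
With the tool pointing down it reaches from about 0.25 to 0.725 m from the base axis. Payload 4 kg.
Tool frame: the origin (TCP) lies at the very end of the fingers, on their centre line; the grasp point (between the pads) lies 19 mm behind it; y points along the fingers, z is the direction in which the jaws open and shut, and the axes are right-handed (so a half turn about y gives the same grasp; the last joint's range is limited). The gripper opens to 85 mm and grips with 20 to 120 N. Pads are 22 mm wide; open, the fingers measure 114 mm over their backs; the gripper's body (76 mm by 85 mm) begins 54 mm behind the grasp point. The pads swing forward as they close: fully open they stand 13 mm farther back than shut.
Start: joints at [-1.222, 0.241, 0.005, 1.335, 0, 1.571], TCP at [0.171, -0.47, 0.198] pointing down, gripper open.
Joint ranges: [-2.72, 2.72], [-1.05, 1.87], [-1.09, 1.28], [-1.99, 2.15], [-1.42, 1.44], [-3.14, 3.14]. Speed limits (rad/s): [2.79, 2.79, 3.14, 3.14, 3.14, 3.14].

INTERFACE

Orientations are given as a unit quaternion [x, y, z, w].
In Python, from workcell import bot gives the robot as it stands. The module is installed in compiled form; this text tells all that it offers.
- The arm moves only by the tool move_arm, never from a script. Its argument "increments" is a list of rows, each an object with "grip": the closure, from 0 (fully open) to 1 (shut); "linear": the shift along the tool's x, y, z scaled (see below), a list of three; "twist": the turn about the tool's y scaled (see below). A call has exactly 5 rows; each row shifts and turns the pose as measured when the row begins, along the tool's axes as they then stand; what a row does not reach is not made up. The controller multiplies each number of a shift by 0.2 m and each number of a turn by 2 rad. A row lasts 1/10 s, in which the tool goes at most 50 mm and 8.59 degrees, less where a joint would pass 70% of its speed; a pose out of reach is approached as far as the arm can. A call with a number of a shift or a turn outside -1 to 1 is refused whole. A call with a gripper value outside its range is refused whole. The fingers move at their own pace and stop on an object; the grip force is fixed at half the most. Time passes only in rows, so rows that do not move let the fingers close, or fill a call up. It gives the time, the measured TCP pose, the force and the opening at its end, in the units of the state.
- bot.get_obs(): the state, without advancing time (a new reading comes with each control period).
- bot.camera(name): name is "side" or "top"; returns (picture, depth): 400x640x3 uint8, blue, green, red; 400x640 float32, m along the optical axis (not along the pixel's ray), 0 where there is no reading.
- bot.camera_params(name): a dict with "camera_matrix" (3x3 intrinsics, pixels), "rvec" (rotation vector, rad) and "tvec" (3), from world to camera coordinates, as OpenCV has them. Camera axes: x right, y down, z forward; pixel columns grow to the right and rows downward; lengths in m; the calibration is good to about 2 mm. A picture is of the moment at which its call begins. camera_params takes no time and is no camera call.
- bot.job_done(): hands the job in, once; it reports no verdict.
The state is a dict: "clock": time; "joint_pos": joint angles; "joint_vel": joint speeds; "tau": joint torques, N m; "eef_pos": TCP position; "tool_rot": TCP orientation; "ft_force": force on the tool from outside, world axes, zero at the start; "ft_torque": the same for the moment, N m; "grip_width": finger opening in m.
Only numpy, scipy, OpenCV 4.12 (cv2) and the standard library are available. Lean on these libraries where they do the work, as an engineer would, in place of code of your own. Each camera call takes 0.05 s, during which the arm holds its last target. There are 200 camera calls.

## Working session

There is one attempt and no reset: what is moved stays moved. The work goes in short steps, Python scripts to look and compute and a tool call to move; the robot and the scene stay as the last step left them, time stands still between calls to the robot, and variables do not carry over. Pictures are saved under pics/ and viewed, about 8 in all and at most 12, crops included, and the job is handed in when it is done.

Besides the shell and the picture viewer there is one more tool, called after "Emit:" by a JSON object that holds its "op" and its "data". move_arm: Moves the arm, as the interface text tells. Its arguments: {"type":"object","properties":{"increments":{"type":"array"}},"required":["increments"]}

```bash
mkdir -p pics; cat > h.py <<'E'
import numpy as np,cv2
from workcell import bot
from scipy.spatial.transform import Rotation as R
def cam(n):
    im,d=bot.camera(n);p=bot.camera_params(n)
    K=np.array(p["camera_matrix"],float);Rm=cv2.Rodrigues(np.array(p["rvec"],float))[0];t=np.array(p["tvec"],float).ravel()
    v,u=np.mgrid[0:400,0:640]
    c=np.stack([(u-K[0,2])/K[0,0]*d,(v-K[1,2])/K[1,1]*d,d],-1)
    W=(c-t)@Rm; W[d==0]=np.nan
    return im,d,W
E
python3 - <<'E'
from h import *
for n in("top","side"):
    im,d,W=cam(n);cv2.imwrite(f"pics/{n}0.png",im);np.savez(f"{n}0.npz",im=im,W=W)
    p=bot.camera_params(n);Rm=cv2.Rodrigues(np.array(p["rvec"]))[0];print(n,-Rm.T@np.array(p["tvec"]).ravel(),Rm[2],p["camera_matrix"])
print(bot.get_obs())
E
```

```text
top [ 0.35163194 -0.02302788  1.02654123] [ 0.23441454 -0.00219033 -0.97213426] [[465.41187132   0.         318.63391889]
 [  0.         465.41187132 188.22266051]
 [  0.           0.           1.        ]]
side [0.08822437 0.77256751 0.61084121] [ 0.44937985 -0.7296533  -0.51542586] [[454.89799791   0.         319.16335447]
 [  0.         454.89799791 200.03423172]
 [  0.           0.           1.        ]]
{'clock': 0.1, 'joint_pos': array([-1.22197341e+00,  2.41342993e-01,  3.85233199e-03,  1.33523100e+00,
       -7.70642988e-06,  1.57079759e+00]), 'joint_vel': array([ 0.0012911 , -0.0020227 ,  0.00413709,  0.00152064,  0.00036726,
        0.00155948]), 'tau': array([ 4.61517629e-04, -3.73138976e+01,  2.53009540e+01,  1.08172712e-02,
       -2.49853053e-05,  4.76871620e-06]), 'eef_pos': array([ 0.17067292, -0.46928227,  0.19739687]), 'tool_rot': array([-0.12282353,  0.69704881, -0.69570899,  0.12258192]), 'ft_force': array([ 0.48122935, -0.81285999,  0.12589738]), 'ft_torque': array([ 0.02475922,  0.0319278 , -0.02103272]), 'grip_width': 0.08558664599332774}
```

View pics/top0.png

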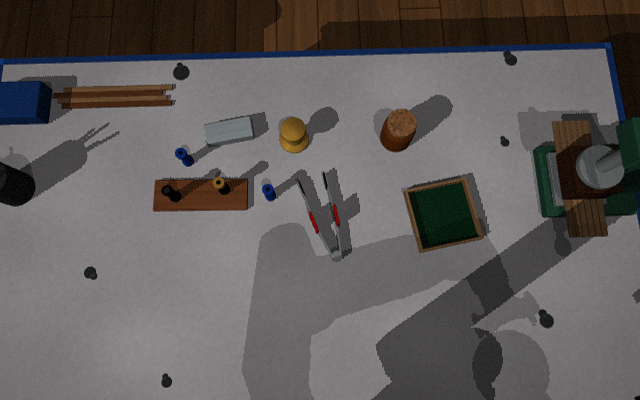

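View pics/side0.png

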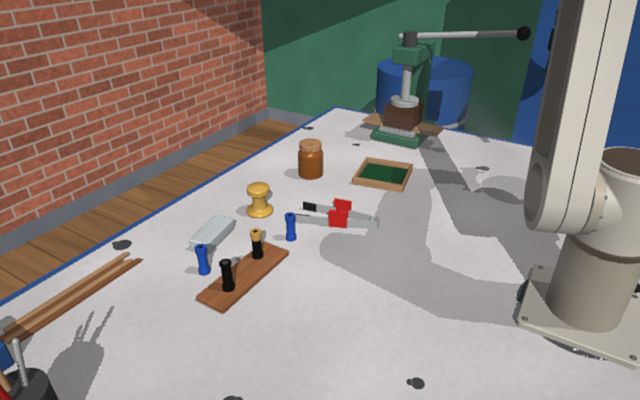

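The top view shows the ringed barrel with a brass top at (220,184) on the board. Look-alikes are the plain barrel (170,191), blue barrels (268,190) and (184,156), and the brass capstan (293,130). I choose (220,184). The tongs have their hinge at (337,255), jaws at about (313,182) and plates at (313,222) and (336,214). The tray is at (443,214).

```bash
python3 - <<'E'
from h import *
z=np.load("top0.npz");im,W=z["im"],z["W"]
s=np.load("side0.npz");im2,W2=s["im"],s["W"]
hsv=cv2.cvtColor(im,cv2.COLOR_BGR2HSV)
def roi(u0,v0,u1,v1,zmin,W=W,ex=None):
    P=W[v0:v1,u0:u1].reshape(-1,3);m=P[:,2]>zmin
    if ex is not None:m&=ex[v0:v1,u0:u1].ravel()
    P=P[m];return P
def sh(n,P): print(n,len(P),"mean",P.mean(0).round(4),"min",P.min(0).round(4),"max",P.max(0).round(4))
print("table",np.nanmedian(W[300:320,100:120,2]), np.nanmedian(W[230:240,150:200,2]))
sh("stand",roi(145,172,255,218,.006)); 
for n,r in dict(ring=(205,170,238,200),plain=(155,178,185,206),blueA=(255,178,282,206),blueB=(172,142,198,172)).items():
    sh(n+" top",roi(*r,.068 if n in("ring","plain") else .055))
sh("tray",roi(395,170,490,258,.012))
sh("capstan",roi(270,108,315,158,.02));sh("jar",roi(375,100,420,155,.03));sh("block",roi(198,110,260,150,.015))
red=((hsv[...,0]<8)|(hsv[...,0]>172))&(hsv[...,1]>180)&(hsv[...,2]>70)
P=roi(290,165,360,270,.03,ex=red);sh("red",P)
for a,b,n in((290,323,"redL"),(323,360,"redR")):
    Q=roi(a,165,b,270,.036,ex=red);sh(n,Q);c=cv2.fitLine(Q[:,:2].astype(np.float32),cv2.DIST_L2,0,.01,.01).ravel();print(c,np.degrees(np.arctan2(c[1],c[0])))
P=roi(285,165,360,270,.012);sh("tongs",P)
np.savetxt("t.txt",P,fmt="%.4f")
h=P[P[:,0]<P[:,0].min()+.012];sh("hinge",h)
# side red
hs2=cv2.cvtColor(im2,cv2.COLOR_BGR2HSV);r2=((hs2[...,0]<8)|(hs2[...,0]>172))&(hs2[...,1]>180)&(hs2[...,2]>70)
sh("side red",roi(320,190,360,235,.0,W2,r2));sh("side ring top",roi(245,225,268,262,.06,W2))
a=cv2.resize(im[140:280,140:360],None,fx=3.6,fy=3.6,interpolation=cv2.INTER_CUBIC);cv2.imwrite("pics/c1.png",cv2.convertScaleAbs(a,alpha=1.5))
E
```

```text
table -0.00039138836121156885 -0.0005295043521953932
stand 2878 mean [0.5879 0.2385 0.0175] min [0.5536 0.1353 0.006 ] max [0.6266 0.3462 0.0794]
ring top 112 mean [0.5991 0.1862 0.0755] min [0.5875 0.1746 0.0684] max [0.6118 0.1975 0.0794]
plain top 103 mean [0.586  0.2947 0.0751] min [0.5756 0.2834 0.0683] max [0.5975 0.3071 0.0787]
blueA top 108 mean [0.5842 0.0842 0.0636] min [0.5725 0.0724 0.0555] max [0.5971 0.0956 0.0681]
blueB top 110 mean [0.6707 0.2726 0.0629] min [0.6596 0.261  0.0555] max [0.6828 0.2852 0.0689]
tray 751 mean [ 0.5292 -0.2995  0.0198] min [ 0.4474 -0.3776  0.012 ] max [ 0.6107 -0.2158  0.0267]
capstan 531 mean [0.7139 0.0281 0.0699] min [0.6892 0.0008 0.0203] max [0.7442 0.0561 0.0798]
jar 1084 mean [ 0.7051 -0.2008  0.085 ] min [ 0.6773 -0.2396  0.03  ] max [ 0.7444 -0.1691  0.1035]
block 1069 mean [0.7331 0.1768 0.0281] min [0.7031 0.1201 0.0151] max [0.7681 0.2352 0.0349]
red 124 mean [ 0.5225 -0.0354  0.0444] min [ 0.4951 -0.0665  0.03  ] max [ 0.5503 -0.0029  0.0487]
redL 60 mean [ 0.5158 -0.0116  0.0451] min [ 0.4953 -0.0213  0.0362] max [ 0.536  -0.0029  0.0486]
[ 0.934644    0.3555849   0.5157706  -0.01158774] 20.829292
redR 58 mean [ 0.5302 -0.0601  0.045 ] min [ 0.5096 -0.0665  0.0368] max [ 0.5503 -0.0549  0.0487]
[ 0.9819333   0.18922731  0.53017443 -0.06007681] 10.907695
tongs 486 mean [ 0.5211 -0.0371  0.0272] min [ 0.4329 -0.0692  0.0127] max [0.631  0.0226 0.0487]
hinge 49 mean [ 0.4392 -0.0584  0.0207] min [ 0.4329 -0.0691  0.0136] max [ 0.4439 -0.0477  0.025 ]
side red 441 mean [ 0.5246 -0.0264  0.0272] min [ 4.978e-01 -6.330e-02  4.000e-04] max [0.554  0.002  0.0457]
side ring top 125 mean [0.5998 0.1911 0.0713] min [0.5892 0.1765 0.0601] max [0.6138 0.2007 0.0767]
```

View pics/c1.png

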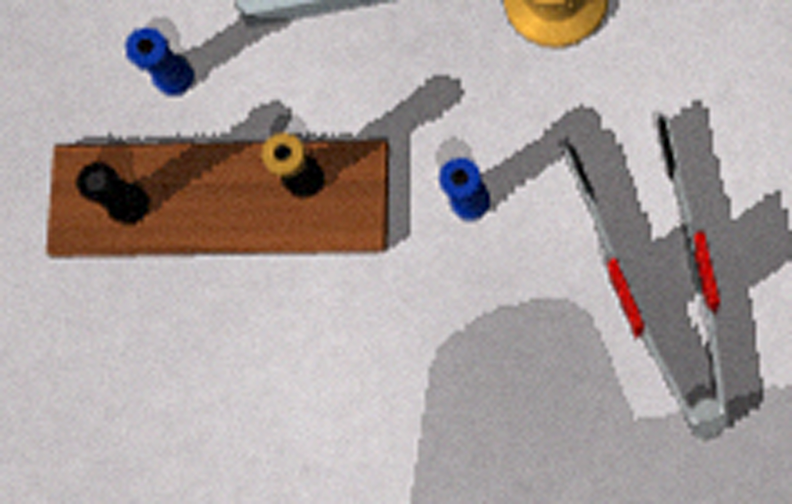

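```bash
cat >> h.py <<'E'
def plan(pos,th,rows=None):
    """error to TCP target pos and tongs heading th (deg), in move units; tool z along heading+-90"""
    o=bot.get_obs();Rt=R.from_quat(o["tool_rot"]);M=Rt.as_matrix()
    e=np.array(pos)-o["eef_pos"]
    a=np.degrees(np.arctan2(M[1,2],M[0,2])); dw=(th+90-a+90)%180-90   # world yaw error
    tw=-np.radians(dw)  # tool y points down
    print("t",o["clock"],"p",o["eef_pos"].round(4),"zyaw",a.round(1),"ydir",M[:,1].round(3),"w",round(o["grip_width"],4),"F",o["ft_force"].round(1),"T",o["ft_torque"].round(2),"q6",o["joint_pos"].round(2))
    print("err world",e.round(4),"yaw",round(dw,2))
    print("tool units now",(M.T@e/.2).round(3),"twist",round(tw/2,4))
    M2=(Rt*R.from_euler("y",tw)).as_matrix();print("tool units after turn",(M2.T@e/.2).round(3)); return M
E
python3 -c "
from h import *
print(plan([.523,-.036,.12],15.7).round(3))"
```

```text
t 0.1 p [ 0.1707 -0.4693  0.1974] zyaw -70.0 ydir [-0.001  0.002 -1.   ] w 0.0856 F [ 0.5 -0.8  0.1] T [ 0.02  0.03 -0.02] q6 [-1.22  0.24  0.    1.34 -0.    1.57]
err world [ 0.3523  0.4333 -0.0774] yaw -4.29
tool units now [-2.396  0.39  -1.433] twist 0.0374
tool units after turn [-2.282  0.39  -1.608]
[[-0.94  -0.001  0.342]
 [-0.342  0.002 -0.94 ]
 [ 0.    -1.    -0.002]]
```

Emit:
{"op": "move_arm", "data": {"increments": [{"grip": 0.1, "linear": [-0.2, 0, -0.13], "twist": 0.02}, {"grip": 0.1, "linear": [-0.2, 0.02, -0.14], "twist": 0.02}, {"grip": 0.1, "linear": [-0.2, 0.02, -0.14], "twist": 0}, {"grip": 0.1, "linear": [-0.2, 0.02, -0.14], "twist": 0}, {"grip": 0.1, "linear": [-0.2, 0.02, -0.14], "twist": 0}]}}

```text
clock: 0.6
eef_pos: [0.3236, -0.2795, 0.1787]
tool_rot: [-0.089, 0.702, -0.701, 0.088]
ft_force: [0.5, -0.2, -0.0]
grip_width: 0.0766
```

```bash
python3 -c "
from h import *
plan([.523,-.036,.12],15.7)"
```

```text
t 0.6 p [ 0.3236 -0.2795  0.1787] zyaw -75.7 ydir [-0.002  0.002 -1.   ] w 0.0766 F [ 0.5 -0.2 -0. ] T [-0.01 -0.08  0.01] q6 [-0.71  0.11 -0.21  1.26  0.    2.18]
err world [ 0.1994  0.2435 -0.0587] yaw 1.36
tool units now [-1.268  0.294 -0.932] twist -0.0118
tool units after turn [-1.29   0.294 -0.902]
```

```bash
cat >> h.py <<'E'
def rows(pos,th_z,n,maxtw=.074):
    """n rows to pos with tool z yaw th_z (deg), evenly spread, prints tool units"""
    o=bot.get_obs();M=R.from_quat(o["tool_rot"]).as_matrix();e=(np.array(pos)-o["eef_pos"])/n
    a=np.arctan2(M[1,2],M[0,2]);dw=np.radians(th_z)-a
    print("total yaw",np.degrees(dw),"per row twist",-dw/2/n)
    for i in range(n):
        z=R.from_euler("z",dw*i/n).as_matrix();print(i,((z@M).T@e/.2).round(3))
E
python3 -c "
from h import *
rows([.523,-.036,.12],105.7,22)"
```

```text
total yaw 181.35670449873973 per row twist -0.07193799122885047
0 [-0.058  0.013 -0.042]
1 [-0.063  0.013 -0.034]
2 [-0.067  0.013 -0.024]
3 [-0.07   0.013 -0.014]
4 [-0.071  0.013 -0.004]
5 [-0.071  0.013  0.006]
6 [-0.07   0.013  0.016]
7 [-0.067  0.013  0.026]
8 [-0.062  0.013  0.035]
9 [-0.057  0.013  0.044]
10 [-0.05   0.013  0.052]
11 [-0.042  0.013  0.058]
12 [-0.033  0.013  0.064]
13 [-0.024  0.013  0.068]
14 [-0.014  0.013  0.07 ]
15 [-0.003  0.013  0.071]
16 [0.007 0.013 0.071]
17 [0.017 0.013 0.07 ]
18 [0.027 0.013 0.066]
19 [0.036 0.013 0.062]
20 [0.045 0.013 0.056]
21 [0.052 0.013 0.049]
```

Emit:
{"op": "move_arm", "data": {"increments": [{"grip": 0.15, "linear": [-0.058, 0.013, -0.042], "twist": -0.074}, {"grip": 0.15, "linear": [-0.063, 0.013, -0.034], "twist": -0.074}, {"grip": 0.15, "linear": [-0.067, 0.013, -0.024], "twist": -0.074}, {"grip": 0.15, "linear": [-0.07, 0.013, -0.014], "twist": -0.074}, {"grip": 0.15, "linear": [-0.071, 0.013, -0.004], "twist": -0.074}]}}

```text
clock: 1.1
eef_pos: [0.3707, -0.2152, 0.1632]
tool_rot: [-0.341, 0.622, -0.617, 0.34]
ft_force: [0.4, -0.5, -0.1]
grip_width: 0.0727
```

Emit:
{"op": "move_arm", "data": {"increments": [{"grip": 0.15, "linear": [-0.071, 0.013, 0.006], "twist": -0.074}, {"grip": 0.15, "linear": [-0.07, 0.013, 0.016], "twist": -0.074}, {"grip": 0.15, "linear": [-0.067, 0.013, 0.026], "twist": -0.074}, {"grip": 0.15, "linear": [-0.062, 0.013, 0.035], "twist": -0.074}, {"grip": 0.15, "linear": [-0.057, 0.013, 0.044], "twist": -0.074}]}}

```text
clock: 1.6
eef_pos: [0.413, -0.1539, 0.1477]
tool_rot: [0.544, -0.457, 0.448, -0.544]
ft_force: [-0.0, -1.2, -0.8]
grip_width: 0.073
```

Emit:
{"op": "move_arm", "data": {"increments": [{"grip": 0.15, "linear": [-0.05, 0.013, 0.052], "twist": -0.074}, {"grip": 0.15, "linear": [-0.042, 0.013, 0.058], "twist": -0.074}, {"grip": 0.15, "linear": [-0.033, 0.013, 0.064], "twist": -0.074}, {"grip": 0.15, "linear": [-0.024, 0.013, 0.068], "twist": -0.074}, {"grip": 0.15, "linear": [-0.014, 0.013, 0.07], "twist": -0.074}]}}

```text
clock: 2.1
eef_pos: [0.4532, -0.0915, 0.1319]
tool_rot: [-0.67, 0.228, -0.215, 0.673]
ft_force: [1.0, 0.3, -1.2]
grip_width: 0.0727
```

```bash
python3 -c "
from h import *
plan([.523,-.036,.12],15.7)
rows([.523,-.036,.12],105.7,10)"
```

```text
t 2.1 p [ 0.4532 -0.0915  0.1319] zyaw 53.5 ydir [-0.015  0.009 -1.   ] w 0.0727 F [ 1.   0.3 -1.2] T [-0.03 -0.02  0.05] q6 [-0.2   0.22 -0.2   1.17  0.01  0.43]
err world [ 0.0698  0.0555 -0.0119] yaw 52.2
tool units now [0.116 0.057 0.431] twist -0.4555
tool units after turn [0.412 0.057 0.172]
total yaw 52.20065394458463 per row twist -0.04555366415135837
0 [0.012 0.006 0.043]
1 [0.016 0.006 0.042]
2 [0.019 0.006 0.04 ]
3 [0.023 0.005 0.038]
4 [0.026 0.005 0.036]
5 [0.029 0.005 0.034]
6 [0.032 0.005 0.031]
7 [0.035 0.005 0.028]
8 [0.037 0.005 0.024]
9 [0.039 0.005 0.021]
```

Emit:
{"op": "move_arm", "data": {"increments": [{"grip": 0.05, "linear": [0.014, 0, 0.043], "twist": -0.05}, {"grip": 0.05, "linear": [0.018, 0, 0.042], "twist": -0.05}, {"grip": 0.05, "linear": [0.021, 0, 0.04], "twist": -0.05}, {"grip": 0.05, "linear": [0.025, 0, 0.038], "twist": -0.05}, {"grip": 0.05, "linear": [0.028, 0, 0.036], "twist": -0.05}]}}

```text
clock: 2.6
eef_pos: [0.4881, -0.0609, 0.1284]
tool_rot: [-0.703, 0.048, -0.032, 0.709]
ft_force: [-0.9, 0.6, 0.7]
grip_width: 0.081
```

Emit:
{"op": "move_arm", "data": {"increments": [{"grip": 0.05, "linear": [0.029, 0, 0.034], "twist": -0.046}, {"grip": 0.05, "linear": [0.032, 0, 0.031], "twist": -0.046}, {"grip": 0.05, "linear": [0.035, 0, 0.028], "twist": -0.046}, {"grip": 0.05, "linear": [0.037, 0, 0.024], "twist": -0.046}, {"grip": 0.05, "linear": [0.02, 0, 0.01], "twist": -0.01}]}}

```text
clock: 3.1
eef_pos: [0.5167, -0.0319, 0.1252]
tool_rot: [-0.694, -0.094, 0.113, 0.705]
ft_force: [0.7, 0.2, -0.3]
grip_width: 0.081
```

```bash
python3 -c "
from h import *
plan([.523,-.036,.06],15.7)
for n in('top','side'):
    im,d,W=cam(n);cv2.imwrite(f'pics/{n}1.png',im);np.savez(f'{n}1.npz',im=im,W=W)
a=cv2.imread('pics/side1.png')[150:270,240:440];cv2.imwrite('pics/c2.png',cv2.resize(a,None,fx=4,fy=4))
"
```

```text
t 3.1 p [ 0.5167 -0.0319  0.1252] zyaw 106.8 ydir [-0.028  0.011 -1.   ] w 0.081 F [ 0.7  0.2 -0.3] T [0.01 0.03 0.02] q6 [-0.07  0.34 -0.05  1.21  0.01 -0.36]
err world [ 0.0063 -0.0041 -0.0652] yaw -1.07
tool units now [ 0.032  0.325 -0.035] twist 0.0094
tool units after turn [ 0.033  0.325 -0.034]
```

View pics/c2.png

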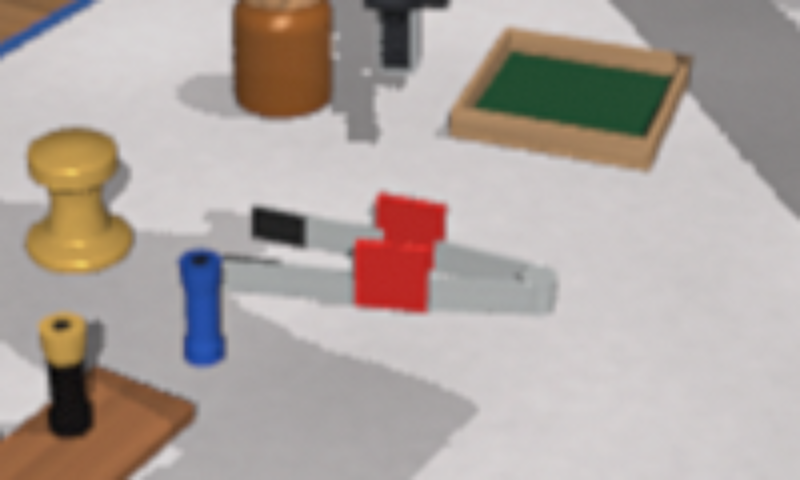

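Side crop (5 viewed): the tongs are lying untouched, with both plates in view at crop (410,215) and (393,275). The ringed barrel at (65,380) has a brass top and stands on the board.

Emit:
{"op": "move_arm", "data": {"increments": [{"grip": 0.05, "linear": [0.01, 0.065, -0.01], "twist": 0.009}, {"grip": 0.05, "linear": [0.01, 0.065, -0.01], "twist": 0}, {"grip": 0.05, "linear": [0.008, 0.065, -0.008], "twist": 0}, {"grip": 0.05, "linear": [0.006, 0.065, -0.005], "twist": 0}, {"grip": 0.05, "linear": [0.003, 0.06, -0.003], "twist": 0}]}}

```text
clock: 3.7
eef_pos: [0.5235, -0.0382, 0.0569]
tool_rot: [-0.696, -0.083, 0.101, 0.706]
ft_force: [0.1, -0.8, 0.6]
grip_width: 0.0813
```

```bash
python3 -c "
from h import *
plan([.523,-.036,.004],15.7)"
```

```text
t 3.7 p [ 0.5235 -0.0382  0.0569] zyaw 104.9 ydir [-0.027  0.01  -1.   ] w 0.0813 F [ 0.1 -0.8  0.6] T [ 0.05 -0.03  0.01] q6 [-0.08  0.42 -0.13  1.05  0.01 -0.34]
err world [-0.0005  0.0022 -0.0529] yaw 0.76
tool units now [0.007 0.265 0.007] twist -0.0067
tool units after turn [0.007 0.265 0.007]
```

Emit:
{"op": "move_arm", "data": {"increments": [{"grip": 0.05, "linear": [0.002, 0.06, 0.003], "twist": -0.004}, {"grip": 0.05, "linear": [0.002, 0.06, 0.003], "twist": -0.003}, {"grip": 0.05, "linear": [0.002, 0.055, 0.001], "twist": 0}, {"grip": 0.05, "linear": [0.001, 0.04, 0], "twist": 0}, {"grip": 0.05, "linear": [0, 0.025, 0], "twist": 0}]}}

```text
clock: 4.2
eef_pos: [0.5186, -0.0378, 0.0015]
tool_rot: [-0.696, -0.082, 0.105, 0.706]
ft_force: [0.1, 0.1, 0.3]
grip_width: 0.0813
```

```bash
python3 -c "
from h import *
plan([.523,-.036,.004],15.7)"
```

```text
t 4.2 p [ 0.5186 -0.0378  0.0015] zyaw 105.2 ydir [-0.034  0.01  -0.999] w 0.0813 F [0.1 0.1 0.3] T [-0.04 -0.03 -0.  ] q6 [-0.08  0.48 -0.2   0.93  0.01 -0.34]
err world [0.0044 0.0018 0.0025] yaw 0.52
tool units now [ 0.023 -0.013  0.003] twist -0.0045
tool units after turn [ 0.023 -0.013  0.003]
```

Emit:
{"op": "move_arm", "data": {"increments": [{"grip": 0.15, "linear": [0.018, -0.018, 0.006], "twist": -0.002}, {"grip": 0.25, "linear": [0.008, -0.006, 0.003], "twist": -0.002}, {"grip": 0.3, "linear": [0, 0, 0], "twist": 0}, {"grip": 0.36, "linear": [0, 0, 0], "twist": 0}, {"grip": 0.4, "linear": [0, 0, 0], "twist": 0}]}}

```text
clock: 4.7
eef_pos: [0.525, -0.0345, 0.0078]
tool_rot: [-0.695, -0.086, 0.107, 0.705]
ft_force: [-0.4, 0.0, -0.8]
grip_width: 0.0514
```

```bash
python3 -c "
from h import *
plan([.523,-.036,.004],15.7)"
```

```text
t 4.7 p [ 0.525  -0.0345  0.0078] zyaw 105.6 ydir [-0.032  0.01  -0.999] w 0.0514 F [-0.4  0.  -0.8] T [-0.04 -0.02  0.  ] q6 [-0.07  0.48 -0.18  0.94  0.01 -0.34]
err world [-0.002  -0.0015 -0.0038] yaw 0.07
tool units now [-0.011  0.019 -0.005] twist -0.0006
tool units after turn [-0.011  0.019 -0.005]
```

Emit:
{"op": "move_arm", "data": {"increments": [{"grip": 0.41, "linear": [0, 0, 0], "twist": 0}, {"grip": 0.41, "linear": [0, -0.05, 0], "twist": 0}, {"grip": 0.41, "linear": [0, -0.1, 0], "twist": 0}, {"grip": 0.41, "linear": [0, -0.12, 0], "twist": 0}, {"grip": 0.41, "linear": [0, -0.12, 0], "twist": 0}]}}

```text
clock: 5.2
eef_pos: [0.5233, -0.0351, 0.0854]
tool_rot: [-0.695, -0.082, 0.11, 0.706]
ft_force: [-0.1, 0.8, -1.2]
grip_width: 0.051
```

```bash
cat > tg.py <<'E'
from h import *
def tongs():
    im,d,W=cam("top");hsv=cv2.cvtColor(im,cv2.COLOR_BGR2HSV)
    im2,_,W2=cam("side")
    return im,W,im2,W2
E
python3 -c "
from h import *
plan([.505,.187,.11],0)
for n in('top','side'):
    im,d,W=cam(n);cv2.imwrite(f'pics/{n}2.png',im);np.savez(f'{n}2.npz',im=im,W=W)
a=cv2.imread('pics/side2.png')[120:270,220:440];b=cv2.imread('pics/top2.png')[120:270,150:370]
cv2.imwrite('pics/c3.png',cv2.resize(np.vstack([a,b]),None,fx=2,fy=2))
"
```

```text
t 5.2 p [ 0.5233 -0.0351  0.0854] zyaw 105.6 ydir [-0.042  0.01  -0.999] w 0.051 F [-0.1  0.8 -1.2] T [-0.03 -0.13  0.  ] q6 [-0.07  0.4  -0.08  1.14  0.01 -0.34]
err world [-0.0183  0.2221  0.0246] yaw -15.62
tool units now [ 0.207 -0.108  1.096] twist 0.1363
tool units after turn [-0.096 -0.108  1.112]
```

View pics/c3.png

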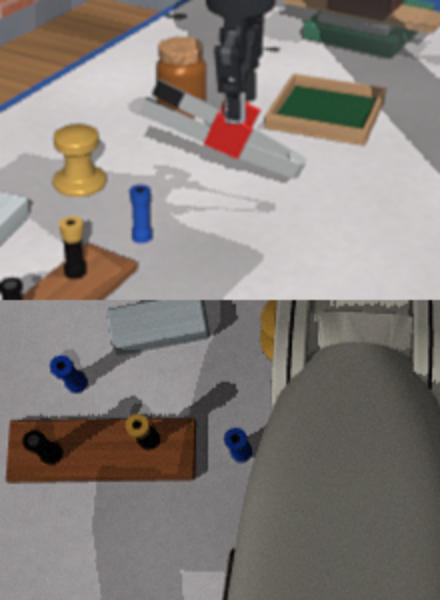

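Crop (6 viewed): the tongs are lifted but pitched jaws-up, because the light squeeze bears only on the pads' front edges, ahead of the balance point. The board and barrels are untouched. I'll lower the tongs, then regrip further back and squeeze a little more.

Emit:
{"op": "move_arm", "data": {"increments": [{"grip": 0.41, "linear": [0, 0.1, 0], "twist": 0}, {"grip": 0.41, "linear": [0.003, 0.1, 0], "twist": 0}, {"grip": 0.41, "linear": [0.003, 0.08, 0], "twist": 0}, {"grip": 0.41, "linear": [0.003, 0.05, 0], "twist": 0}, {"grip": 0.41, "linear": [0, 0.03, 0], "twist": 0}]}}

```text
clock: 5.8
eef_pos: [0.5275, -0.0345, 0.0147]
tool_rot: [-0.696, -0.086, 0.106, 0.705]
ft_force: [0.1, 0.2, -1.3]
grip_width: 0.0507
```

```bash
python3 -c "
from h import *
plan([.524,-.036,.008],15.7)"
```

```text
t 5.8 p [ 0.5275 -0.0345  0.0147] zyaw 105.6 ydir [-0.029  0.009 -1.   ] w 0.0507 F [ 0.1  0.2 -1.3] T [ 0.02 -0.03 -0.03] q6 [-0.07  0.47 -0.17  0.96  0.01 -0.34]
err world [-0.0035 -0.0015 -0.0067] yaw 0.09
tool units now [-0.018  0.034 -0.003] twist -0.0008
tool units after turn [-0.018  0.034 -0.003]
```

Emit:
{"op": "move_arm", "data": {"increments": [{"grip": 0.41, "linear": [0, 0.025, 0], "twist": 0}, {"grip": 0.41, "linear": [0, 0.01, 0], "twist": 0}, {"grip": 0.3, "linear": [0, 0, 0], "twist": 0}, {"grip": 0.2, "linear": [0, 0, 0], "twist": 0}, {"grip": 0.15, "linear": [0, 0, 0], "twist": 0}]}}

```text
clock: 6.3
eef_pos: [0.528, -0.0344, 0.0084]
tool_rot: [-0.696, -0.087, 0.105, 0.705]
ft_force: [-0.3, 0.2, -0.0]
grip_width: 0.0726
```

```bash
python3 -c "
from h import *
plan([.5145,-.038,.008],15.7)
im,d,W=cam('side');hs=cv2.cvtColor(im,cv2.COLOR_BGR2HSV);r=((hs[...,0]<8)|(hs[...,0]>172))&(hs[...,1]>180)&(hs[...,2]>70)
r[:190]=0;r[235:]=0;r[:,:320]=0;r[:,360:]=0
P=W[r];print(len(P),np.nanmin(P,0),np.nanmax(P,0))
cv2.imwrite('pics/c4.png',cv2.resize(im[140:250,260:420],None,fx=4,fy=4))
"
```

```text
t 6.3 p [ 0.528  -0.0344  0.0084] zyaw 105.6 ydir [-0.027  0.009 -1.   ] w 0.0726 F [-0.3  0.2 -0. ] T [ 0.02 -0.01 -0.05] q6 [-0.07  0.48 -0.18  0.94  0.01 -0.34]
err world [-0.0135 -0.0036 -0.0004] yaw 0.09
tool units now [-0.07   0.004  0.001] twist -0.0008
tool units after turn [-0.07   0.004  0.001]
334 [ 0.50234642 -0.06203372  0.00106435] [0.54320649 0.00474471 0.0457999 ]
```

View pics/c4.png

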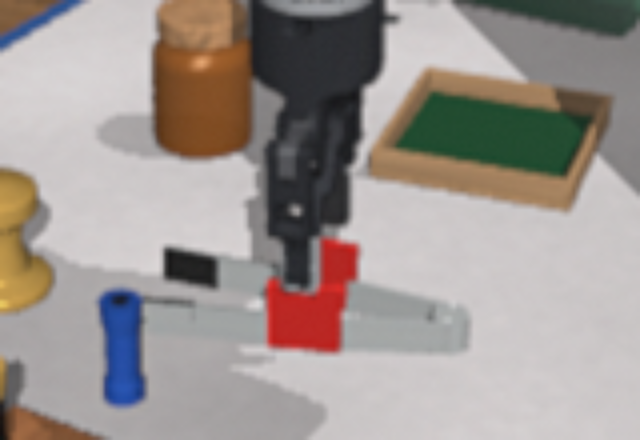

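Crop (7 viewed): the tongs are flat again. The near finger's tip, at crop (300,288), overlaps only the top front of the near plate. I'll check its height by depth.

```bash
python3 -c "
from h import *
im,d,W=cam('side')
for v in range(188,232,3): print(v,[(im[v,u].tolist(),W[v,u].round(3).tolist()) for u in (331,335,339)])
"
```

```text
188 [([49, 45, 43], [0.514, 0.033, 0.128]), ([50, 46, 44], [0.505, 0.03, 0.129]), ([65, 60, 58], [0.512, 0.0, 0.113])]
191 [([41, 39, 39], [0.526, 0.011, 0.106]), ([68, 65, 66], [0.506, 0.029, 0.121]), ([61, 55, 54], [0.508, 0.006, 0.109])]
194 [([38, 35, 35], [0.522, 0.018, 0.103]), ([43, 39, 38], [0.517, 0.008, 0.1]), ([56, 52, 49], [0.509, 0.006, 0.101])]
197 [([60, 55, 54], [0.515, 0.031, 0.104]), ([53, 49, 47], [0.506, 0.029, 0.106]), ([50, 46, 45], [0.506, 0.01, 0.096])]
200 [([46, 44, 44], [0.516, 0.028, 0.095]), ([38, 35, 33], [0.508, 0.025, 0.096]), ([130, 128, 144], [0.508, 0.006, 0.085])]
203 [([62, 59, 57], [0.523, 0.016, 0.078]), ([44, 41, 38], [0.515, 0.013, 0.079]), ([133, 130, 142], [0.509, 0.004, 0.076])]
206 [([79, 76, 74], [0.523, 0.016, 0.071]), ([49, 44, 43], [0.514, 0.013, 0.072]), ([133, 130, 142], [0.509, 0.004, 0.069])]
209 [([61, 58, 56], [0.522, 0.017, 0.063]), ([42, 39, 38], [0.516, 0.01, 0.062]), ([134, 131, 143], [0.51, 0.002, 0.059])]
212 [([97, 95, 136], [0.527, 0.009, 0.049]), ([103, 101, 113], [0.517, 0.008, 0.052]), ([96, 95, 185], [0.509, 0.004, 0.052])]
215 [([36, 39, 188], [0.532, -0.0, 0.034]), ([33, 37, 188], [0.525, -0.007, 0.033]), ([33, 37, 188], [0.515, -0.008, 0.035])]
218 [([34, 38, 186], [0.533, -0.002, 0.024]), ([36, 39, 186], [0.525, -0.008, 0.024]), ([36, 40, 186], [0.517, -0.011, 0.025])]
221 [([36, 39, 185], [0.534, -0.004, 0.014]), ([37, 40, 186], [0.525, -0.007, 0.016]), ([36, 39, 185], [0.514, -0.006, 0.02])]
224 [([33, 37, 185], [0.533, -0.002, 0.008]), ([35, 39, 185], [0.525, -0.007, 0.007]), ([35, 38, 185], [0.515, -0.01, 0.009])]
227 [([157, 157, 195], [0.533, -0.002, -0.001]), ([144, 144, 188], [0.523, -0.004, 0.001]), ([80, 81, 170], [0.515, -0.01, 0.001])]
230 [([199, 199, 202], [0.528, 0.007, -0.003]), ([199, 199, 203], [0.519, 0.003, -0.002]), ([200, 200, 203], [0.512, -0.003, -0.003])]
```

```bash
python3 -c "
from h import *
for f,z in(('side1.npz',.1252),('side2.npz',.0854),('side0.npz',.1974)):
    s=np.load(f);im,W=s['im'].astype(int),s['W']
    sat=im.max(2)-im.min(2)
    ex=(.5235,-.035) if f!='side0.npz' else (.171,-.469)
    m=(np.hypot(W[...,0]-ex[0],W[...,1]-ex[1])<.07)&(sat<30)&(im.max(2)<150)&(W[...,2]>.03)
    P=W[m];o=np.sort(P[:,2]);print(f,z,len(P),o[:15].round(3) if len(o) else '')
    idx=np.argwhere(m);
    if len(idx): print(idx[np.argsort(P[:,2])[:6]].tolist(),P[np.argsort(P[:,2])[:6]].round(3).tolist())
s=np.load('side1.npz')['im'][90:190,300:440];t=np.load('side2.npz')['im'][90:190,280:420]
cv2.imwrite('pics/c5.png',cv2.resize(np.hstack([s,t]),None,fx=2.8,fy=2.8))
"
```

```text
side1.npz 0.1252 4102 [0.167 0.168 0.168 0.169 0.17  0.17  0.17  0.17  0.17  0.17  0.171 0.171
 0.172 0.172 0.172]
[[152, 345], [168, 340], [168, 337], [151, 346], [168, 336], [168, 339]] [[0.536, -0.069, 0.167], [0.505, 0.01, 0.168], [0.511, 0.013, 0.168], [0.534, -0.07, 0.169], [0.511, 0.016, 0.17], [0.506, 0.013, 0.17]]
side2.npz 0.0854 4708 [0.05  0.052 0.053 0.053 0.054 0.055 0.055 0.056 0.056 0.057 0.057 0.058
 0.059 0.061 0.061]
[[208, 367], [207, 361], [208, 363], [208, 364], [207, 367], [207, 368]] [[0.463, -0.048, 0.05], [0.475, -0.041, 0.052], [0.469, -0.039, 0.053], [0.467, -0.04, 0.053], [0.463, -0.046, 0.054], [0.46, -0.046, 0.055]]
side0.npz 0.1974 127 [0.245 0.286 0.288 0.288 0.292 0.293 0.294 0.295 0.297 0.298 0.299 0.303
 0.303 0.307 0.31 ]
[[90, 543], [74, 546], [72, 545], [72, 546], [71, 546], [70, 545]] [[0.199, -0.516, 0.245], [0.201, -0.514, 0.286], [0.205, -0.527, 0.288], [0.203, -0.527, 0.288], [0.203, -0.519, 0.292], [0.206, -0.524, 0.293]]
```

View pics/c5.png

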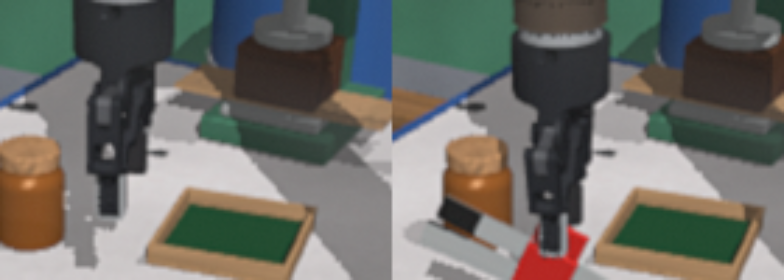

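Crop (8 viewed): the fingertips really sit about 30 mm or more above the reported TCP. Depth gives a tip at z≈0.167 with TCP z 0.125 and the gripper open. My first grip therefore held only the plates' upper edge. I'll go lower in small steps, watching the force.

Emit:
{"op": "move_arm", "data": {"increments": [{"grip": 0.12, "linear": [-0.015, 0.02, 0], "twist": 0}, {"grip": 0.12, "linear": [-0.01, 0.02, 0], "twist": 0}, {"grip": 0.12, "linear": [-0.005, 0.025, 0], "twist": 0}, {"grip": 0.12, "linear": [0, 0.025, 0], "twist": 0}, {"grip": 0.12, "linear": [0, 0.02, 0], "twist": 0}]}}

```text
clock: 6.9
eef_pos: [0.5212, -0.0361, -0.0148]
tool_rot: [-0.696, -0.087, 0.105, 0.705]
ft_force: [-1.0, -0.1, -0.2]
grip_width: 0.0754
```

```bash
python3 -c "
from h import *
plan([.522,-.036,-.025],15.7)
im,d,W=cam('side')
for v in range(203,236,2): print(v,[(im[v,u].tolist(),W[v,u].round(3).tolist()) for u in (333,337)])
"
```

```text
t 6.9 p [ 0.5212 -0.0361 -0.0148] zyaw 105.6 ydir [-0.027  0.009 -1.   ] w 0.0754 F [-1.  -0.1 -0.2] T [-0.05 -0.03 -0.01] q6 [-0.07  0.5  -0.22  0.88  0.01 -0.35]
err world [ 0.0008  0.0001 -0.0102] yaw 0.1
tool units now [ 0.005  0.051 -0.001] twist -0.0008
tool units after turn [ 0.005  0.051 -0.001]
203 [([48, 44, 42], [0.519, 0.013, 0.078]), ([34, 32, 41], [0.513, 0.006, 0.076])]
205 [([54, 50, 49], [0.511, 0.029, 0.084]), ([48, 45, 43], [0.503, 0.024, 0.083])]
207 [([55, 51, 49], [0.509, 0.031, 0.08]), ([56, 52, 52], [0.501, 0.027, 0.08])]
209 [([62, 60, 57], [0.509, 0.03, 0.074]), ([36, 35, 34], [0.5, 0.03, 0.077])]
211 [([91, 89, 105], [0.521, 0.009, 0.054]), ([48, 44, 43], [0.513, 0.006, 0.055])]
213 [([109, 108, 120], [0.522, 0.008, 0.048]), ([49, 45, 43], [0.51, 0.01, 0.053])]
215 [([110, 108, 118], [0.521, 0.01, 0.043]), ([47, 45, 42], [0.509, 0.012, 0.049])]
217 [([110, 109, 122], [0.521, 0.01, 0.038]), ([42, 39, 38], [0.512, 0.007, 0.039])]
219 [([74, 73, 93], [0.519, 0.012, 0.034]), ([46, 43, 41], [0.509, 0.012, 0.038])]
221 [([67, 68, 154], [0.528, -0.003, 0.017]), ([109, 107, 120], [0.511, 0.008, 0.029])]
223 [([33, 37, 186], [0.529, -0.005, 0.01]), ([34, 36, 187], [0.52, -0.007, 0.012])]
225 [([29, 33, 185], [0.529, -0.005, 0.004]), ([30, 35, 185], [0.52, -0.008, 0.005])]
227 [([155, 155, 206], [0.527, -0.002, 0.001]), ([120, 121, 183], [0.519, -0.007, 0.0])]
229 [([190, 190, 192], [0.525, 0.002, -0.001]), ([203, 203, 204], [0.517, -0.004, -0.002])]
231 [([178, 177, 181], [0.523, 0.005, -0.005]), ([198, 198, 202], [0.512, 0.005, -0.001])]
233 [([199, 199, 203], [0.516, 0.017, -0.001]), ([198, 198, 202], [0.509, 0.011, -0.002])]
235 [([197, 196, 200], [0.513, 0.022, -0.002]), ([197, 197, 200], [0.506, 0.017, -0.003])]
```

Emit:
{"op": "move_arm", "data": {"increments": [{"grip": 0.15, "linear": [0.003, 0.03, 0], "twist": 0}, {"grip": 0.2, "linear": [0, 0.03, 0], "twist": 0}, {"grip": 0.3, "linear": [0, 0.02, 0], "twist": 0}, {"grip": 0.38, "linear": [0, 0, 0], "twist": 0}, {"grip": 0.43, "linear": [0, 0, 0], "twist": 0}]}}

```text
clock: 7.45
eef_pos: [0.5223, -0.0365, -0.0323]
tool_rot: [-0.697, -0.087, 0.104, 0.704]
ft_force: [0.2, -0.1, 5.2]
grip_width: 0.0491
```

```bash
python3 -c "
from h import *
plan([.522,-.036,-.031],15.7)
im,d,W=cam('side')
cv2.imwrite('pics/c6.png',cv2.resize(im[140:250,260:420],None,fx=4,fy=4))
"
```

```text
t 7.45 p [ 0.5223 -0.0365 -0.0323] zyaw 105.6 ydir [-0.025  0.007 -1.   ] w 0.0491 F [ 0.2 -0.1  5.2] T [-0.16  0.13 -0.05] q6 [-0.07  0.52 -0.24  0.84  0.01 -0.35]
err world [-0.0003  0.0005  0.0013] yaw 0.13
tool units now [-0.001 -0.006  0.003] twist -0.0011
tool units after turn [-0.001 -0.006  0.003]
```

View pics/c6.png

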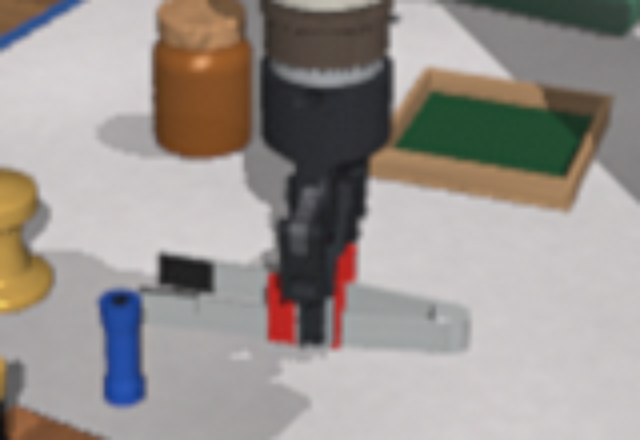

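Crop (9 viewed): the finger now covers the plate's full height just behind its middle, and the tongs lie flat. F is +5 N, so the tips are just touching the cart. I'll lift gently.

Emit:
{"op": "move_arm", "data": {"increments": [{"grip": 0.44, "linear": [0, 0, 0], "twist": 0}, {"grip": 0.44, "linear": [0, -0.03, 0], "twist": 0}, {"grip": 0.44, "linear": [0, -0.06, 0], "twist": 0}, {"grip": 0.44, "linear": [0, -0.08, 0], "twist": 0}, {"grip": 0.44, "linear": [0, -0.08, 0], "twist": 0}]}}

```text
clock: 8.0
eef_pos: [0.5197, -0.0359, 0.0175]
tool_rot: [-0.696, -0.085, 0.107, 0.705]
ft_force: [0.3, -0.5, -1.5]
grip_width: 0.0479
```

```bash
cat > level.py <<'E'
from h import *
def level(save=None,show=False):
    """tongs pitch/yaw from side depth: points of tongs near tool: red plate + steel + black"""
    o=bot.get_obs();M=R.from_quat(o["tool_rot"]).as_matrix();x=M[:,0].copy();x[2]=0;x/=np.linalg.norm(x);y=np.array([-x[1],x[0],0])
    im,d,W=cam("side")
    if save: cv2.imwrite(save,im)
    L=W-o["eef_pos"];a=L@x;b=L@y;c=W[...,2]-o["eef_pos"][2]-.0323
    m=(np.abs(b)<.05)&(a>-.1)&(a<.11)&(c>-.03)&(c<.06)&(W[...,2]>.012)
    hs=cv2.cvtColor(im,cv2.COLOR_BGR2HSV)
    print("bins along tongs: a, n, zmin, zmax, b range (c rel. to underside)")
    for lo in np.arange(-.1,.11,.015):
        k=m&(a>=lo)&(a<lo+.015)
        if k.sum()>3: print(round(lo+.0075,3),k.sum(),np.percentile(c[k],[3,97]).round(4),np.percentile(b[k],[3,97]).round(4))
E
python3 -c "
from level import *
plan([.505,.187,.02],0)
level('pics/s7.png')
"
```

```text
t 8.0 p [ 0.5197 -0.0359  0.0175] zyaw 105.6 ydir [-0.034  0.009 -0.999] w 0.0479 F [ 0.3 -0.5 -1.5] T [-0.01 -0.06 -0.01] q6 [-0.07  0.46 -0.18  0.96  0.01 -0.35]
err world [-0.0147  0.2229  0.0025] yaw -15.6
tool units now [2.290e-01 1.000e-03 1.093e+00] twist 0.1361
tool units after turn [-7.400e-02  1.000e-03  1.115e+00]
bins along tongs: a, n, zmin, zmax, b range (c rel. to underside)
-0.078 81 [-0.0023  0.0199] [-0.0106  0.0107]
-0.062 84 [0.     0.0197] [-0.014   0.0125]
-0.048 94 [-0.0008  0.0203] [-0.0153  0.0153]
-0.033 94 [-0.001   0.0205] [-0.0165  0.0172]
-0.018 126 [-0.0003  0.0427] [-0.0207  0.0244]
-0.003 202 [0.0036 0.0576] [-0.0285  0.0417]
0.012 70 [0.0015 0.0563] [-0.0192  0.0403]
0.027 92 [-0.001   0.0434] [0.0196 0.0269]
0.042 80 [-0.0021  0.0205] [-0.0205  0.0246]
0.057 104 [-0.0016  0.02  ] [-0.0204  0.0237]
0.072 109 [-0.0018  0.0205] [-0.0207  0.0244]
0.088 110 [-0.0008  0.0207] [-0.0193  0.0257]
0.103 103 [-0.0003  0.0201] [-0.0206  0.0271]
```

```bash
python3 -c "
from level import *
o=bot.get_obs();M=R.from_quat(o['tool_rot']).as_matrix();x=M[:,0].copy();x[2]=0;x/=np.linalg.norm(x);y=np.array([-x[1],x[0],0])
im,d,W=cam('side');L=W-o['eef_pos'];a=L@x;b=L@y;c=W[...,2]-o['eef_pos'][2]-.0323
m=(abs(b)<.045)&(abs(a)<.16)&(c>-.005)&(c<.026)&(W[...,2]>.03)
print(np.sort(a[m])[[0,3,10,20]],np.sort(a[m])[[-1,-4,-11,-21]])
dark=(im.max(2)<70)&m&(a>.05);print('black',np.percentile(a[dark],[2,50,98]),b[dark].min(),b[dark].max())
hs=cv2.cvtColor(im,cv2.COLOR_BGR2HSV);r=((hs[...,0]<8)|(hs[...,0]>172))&(hs[...,1]>180)&(abs(a)<.05)&(abs(b)<.05)
print('red a',np.percentile(a[r],[1,99]),'b',np.percentile(b[r],[1,99]))
"
```

```text
[-0.08465046 -0.08437798 -0.08294253 -0.08094326] [0.11372871 0.1127063  0.11198979 0.11040165]
black [0.08162982 0.09743365 0.11259797] -0.02090033398265962 -0.011694289370279463
red a [-0.0111682   0.03153886] b [-0.02053958  0.02730794]
```

Emit:
{"op": "move_arm", "data": {"increments": [{"grip": 0.44, "linear": [-0.03, -0.05, 0], "twist": 0.02}, {"grip": 0.44, "linear": [-0.06, -0.06, 0], "twist": 0.03}, {"grip": 0.44, "linear": [-0.06, -0.06, 0], "twist": 0.03}, {"grip": 0.44, "linear": [-0.06, -0.06, 0], "twist": 0.03}, {"grip": 0.44, "linear": [-0.04, -0.03, 0], "twist": 0.02}]}}

```text
clock: 8.6
eef_pos: [0.4719, -0.0441, 0.0721]
tool_rot: [-0.703, 0.01, 0.012, 0.711]
ft_force: [0.2, -0.0, -0.8]
grip_width: 0.0479
```

```bash
python3 -c "
from level import *
plan([.43,.1865,.06],0)
rows([.43,.1865,.06],90,9)
"
```

```text
t 8.6 p [ 0.4719 -0.0441  0.0721] zyaw 90.2 ydir [-0.031  0.01  -0.999] w 0.0479 F [ 0.2 -0.  -0.8] T [-0.   -0.04  0.02] q6 [-0.1   0.31 -0.24  1.05  0.01 -0.1 ]
err world [-0.0419  0.2306 -0.0121] yaw -0.19
tool units now [-0.204  0.079  1.153] twist 0.0016
tool units after turn [-0.207  0.079  1.152]
total yaw -0.1883262865653026 per row twist 0.0001826063204788274
0 [-0.023  0.009  0.128]
1 [-0.023  0.009  0.128]
2 [-0.023  0.009  0.128]
3 [-0.023  0.009  0.128]
4 [-0.023  0.009  0.128]
5 [-0.023  0.009  0.128]
6 [-0.023  0.009  0.128]
7 [-0.023  0.009  0.128]
8 [-0.023  0.009  0.128]
```

Emit:
{"op": "move_arm", "data": {"increments": [{"grip": 0.44, "linear": [-0.03, 0, 0.06], "twist": 0}, {"grip": 0.44, "linear": [-0.03, 0, 0.1], "twist": 0}, {"grip": 0.44, "linear": [-0.03, 0, 0.12], "twist": 0}, {"grip": 0.44, "linear": [-0.03, 0, 0.13], "twist": 0}, {"grip": 0.44, "linear": [-0.03, 0, 0.13], "twist": 0}]}}

```text
clock: 9.1
eef_pos: [0.4387, 0.0674, 0.0726]
tool_rot: [-0.703, 0.011, 0.012, 0.711]
ft_force: [0.0, 0.8, -0.9]
grip_width: 0.0478
```

Emit:
{"op": "move_arm", "data": {"increments": [{"grip": 0.44, "linear": [-0.02, 0.02, 0.13], "twist": 0}, {"grip": 0.44, "linear": [-0.01, 0.02, 0.13], "twist": 0}, {"grip": 0.44, "linear": [-0.01, 0.02, 0.12], "twist": 0}, {"grip": 0.44, "linear": [0, 0.02, 0.1], "twist": 0}, {"grip": 0.44, "linear": [0, 0, 0.05], "twist": 0}]}}

```text
clock: 9.6
eef_pos: [0.424, 0.183, 0.0546]
tool_rot: [-0.702, 0.009, 0.017, 0.712]
ft_force: [-0.0, 0.3, -0.7]
grip_width: 0.0479
```

```bash
python3 -c "
from level import *
plan([.44,.1865,.002],0)
"
```

```text
t 9.6 p [0.424  0.183  0.0546] zyaw 90.7 ydir [-0.038  0.013 -0.999] w 0.0479 F [-0.   0.3 -0.7] T [ 0.01 -0.04  0.02] q6 [ 0.39  0.31 -0.3   0.99  0.03  0.38]
err world [ 0.016   0.0035 -0.0526] yaw -0.66
tool units now [0.09  0.26  0.013] twist 0.0057
tool units after turn [0.09  0.26  0.014]
```

Emit:
{"op": "move_arm", "data": {"increments": [{"grip": 0.44, "linear": [0.02, 0.05, 0.004], "twist": 0.006}, {"grip": 0.44, "linear": [0.02, 0.06, 0.004], "twist": 0}, {"grip": 0.44, "linear": [0.02, 0.06, 0.003], "twist": 0}, {"grip": 0.44, "linear": [0.02, 0.05, 0.003], "twist": 0}, {"grip": 0.44, "linear": [0.01, 0.03, 0], "twist": 0}]}}

```text
clock: 10.1
eef_pos: [0.4406, 0.1861, -0.0009]
tool_rot: [-0.703, 0.014, 0.014, 0.711]
ft_force: [-0.4, 0.1, -0.6]
grip_width: 0.0482
```

```bash
python3 -c "
from level import *
plan([.505,.1865,.002],0)
level('pics/s8.png')
im,d,W=cam('top');cv2.imwrite('pics/t8.png',im);np.savez('top8.npz',im=im,W=W)
a=cv2.imread('pics/s8.png')[180:320,180:380];b=im[130:230,150:350]
cv2.imwrite('pics/c7.png',cv2.resize(np.vstack([a,b]),None,fx=2.5,fy=2.5))
"
```

```text
t 10.1 p [ 0.4406  0.1861 -0.0009] zyaw 90.0 ydir [-0.039  0.011 -0.999] w 0.0482 F [-0.4  0.1 -0.6] T [-0.   -0.03  0.  ] q6 [ 0.38  0.41 -0.33  0.87  0.03  0.38]
err world [0.0644 0.0004 0.0029] yaw 0.0
tool units now [ 0.321 -0.027  0.002] twist -0.0
tool units after turn [ 0.321 -0.027  0.002]
bins along tongs: a, n, zmin, zmax, b range (c rel. to underside)
-0.078 141 [-0.0012  0.021 ] [-0.0086  0.0107]
-0.062 119 [-0.0014  0.021 ] [-0.0121  0.0132]
-0.048 143 [-0.0002  0.02  ] [-0.0143  0.0149]
-0.033 140 [-0.0018  0.0205] [-0.016   0.0174]
-0.018 184 [-0.0007  0.0426] [-0.0218  0.0234]
-0.003 435 [0.0019 0.0582] [-0.0449  0.0382]
0.012 111 [0.0011 0.0511] [-0.0281  0.0391]
0.027 67 [-0.0003  0.0391] [-0.0198  0.0265]
0.042 60 [-0.001   0.0201] [0.0197 0.0232]
0.057 63 [-0.0017  0.0199] [0.0194 0.0238]
0.072 96 [-0.0028  0.0197] [-0.0189  0.0242]
0.088 131 [-0.0016  0.0205] [-0.0202  0.0254]
0.103 126 [-0.0016  0.0197] [-0.0198  0.0263]
```

View pics/c7.png

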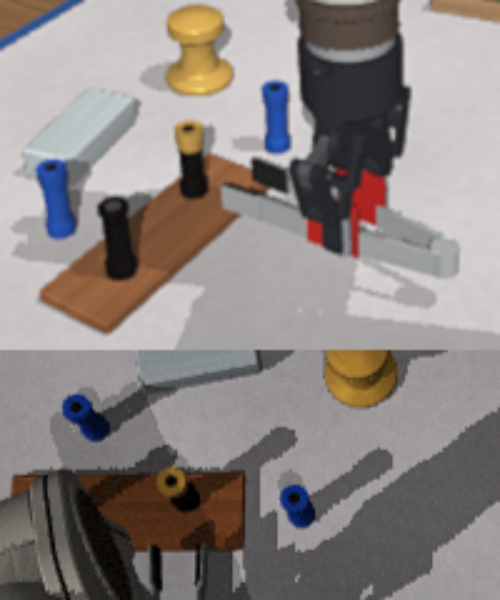

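Crop (10 viewed): level open jaws lie straight ahead of the ringed barrel. In the top half the jaws are at crop (155,570) and (203,570), with the ring at (173,483). Now I'll measure the lateral alignment within the top camera.

```bash
python3 -c "
from h import *
z=np.load('top8.npz');W=z['W'];im=z['im']
P=W[342//1-142:230,200:245].reshape(-1,3);P=P[(P[:,2]>.04)&(P[:,2]<.065)&(P[:,0]<.565)]
P=P[P[:,0]>.525]
h,e=np.histogram(P[:,1],bins=np.arange(.14,.24,.004));print(dict(zip(e.round(3),h)));print(P[:,0].max(),np.percentile(P[:,2],[5,50,95]))
for s in(P[P[:,1]<.187],P[P[:,1]>=.187]): print(len(s),s.mean(0).round(4),s.min(0).round(4),s.max(0).round(4))
Q=W[168:202,205:238].reshape(-1,3);Q=Q[Q[:,2]>.07];print('ring',Q.mean(0).round(4),(Q.min(0)/2+Q.max(0)/2).round(4))
s=cv2.imread('pics/s8.png')
"
```

```text
{np.float64(0.14): np.int64(0), np.float64(0.144): np.int64(0), np.float64(0.148): np.int64(0), np.float64(0.152): np.int64(0), np.float64(0.156): np.int64(0), np.float64(0.16): np.int64(11), np.float64(0.164): np.int64(23), np.float64(0.168): np.int64(11), np.float64(0.172): np.int64(0), np.float64(0.176): np.int64(0), np.float64(0.18): np.int64(0), np.float64(0.184): np.int64(0), np.float64(0.188): np.int64(0), np.float64(0.192): np.int64(0), np.float64(0.196): np.int64(0), np.float64(0.2): np.int64(9), np.float64(0.204): np.int64(25), np.float64(0.208): np.int64(15), np.float64(0.212): np.int64(0), np.float64(0.216): np.int64(0), np.float64(0.22): np.int64(0), np.float64(0.224): np.int64(0), np.float64(0.228): np.int64(0), np.float64(0.232): np.int64(0)}
0.5507426537132447 [0.04474873 0.05013975 0.05292273]
45 [0.5368 0.1663 0.0497] [0.5252 0.1634 0.0436] [0.5495 0.1696 0.0539]
49 [0.538  0.2066 0.0496] [0.5262 0.203  0.0401] [0.5507 0.2107 0.0535]
ring [0.5993 0.1864 0.0757] [0.5998 0.1865 0.0746]
```

Emit:
{"op": "move_arm", "data": {"increments": [{"grip": 0.44, "linear": [0.02, -0.01, 0], "twist": 0}, {"grip": 0.44, "linear": [0.03, -0.006, 0], "twist": 0}, {"grip": 0.44, "linear": [0.03, -0.003, 0], "twist": 0}, {"grip": 0.44, "linear": [0.03, -0.003, 0], "twist": 0}, {"grip": 0.44, "linear": [0.02, 0, 0], "twist": 0}]}}

```text
clock: 10.7
eef_pos: [0.4697, 0.1857, 0.0044]
tool_rot: [-0.703, 0.013, 0.013, 0.711]
ft_force: [0.2, 0.4, -1.5]
grip_width: 0.0478
```

```bash
python3 -c "
from level import *
plan([.506,.1865,.002],0)"
```

```text
t 10.7 p [0.4697 0.1857 0.0044] zyaw 89.9 ydir [-0.037  0.012 -0.999] w 0.0478 F [ 0.2  0.4 -1.5] T [-0.02 -0.05  0.06] q6 [ 0.36  0.44 -0.25  0.91  0.02  0.36]
err world [ 0.0363  0.0008 -0.0024] yaw 0.07
tool units now [0.182 0.006 0.004] twist -0.0006
tool units after turn [0.182 0.006 0.004]
```

Emit:
{"op": "move_arm", "data": {"increments": [{"grip": 0.44, "linear": [0.03, 0.003, 0.002], "twist": 0}, {"grip": 0.44, "linear": [0.04, 0.002, 0.002], "twist": 0}, {"grip": 0.44, "linear": [0.04, 0.001, 0.001], "twist": 0}, {"grip": 0.44, "linear": [0.04, 0, 0], "twist": 0}, {"grip": 0.44, "linear": [0.02, 0, 0], "twist": 0}]}}

```text
clock: 11.2
eef_pos: [0.5074, 0.187, 0.0021]
tool_rot: [-0.703, 0.013, 0.012, 0.711]
ft_force: [-0.7, 0.4, -0.1]
grip_width: 0.0482
```

```bash
python3 -c "
from level import *
plan([.506,.1865,.002],0)
im,d,W=cam('side');b=cam('top')[0][130:230,150:350]
cv2.imwrite('pics/c8.png',cv2.resize(np.vstack([im[180:320,180:380],b]),None,fx=2.5,fy=2.5))
"
```

```text
t 11.2 p [0.5074 0.187  0.0021] zyaw 89.9 ydir [-0.036  0.012 -0.999] w 0.0482 F [-0.7  0.4 -0.1] T [-0.06 -0.06 -0.01] q6 [ 0.34  0.51 -0.15  0.94  0.02  0.34]
err world [-0.0014 -0.0005 -0.0001] yaw 0.06
tool units now [-0.007  0.001 -0.003] twist -0.0006
tool units after turn [-0.007  0.001 -0.003]
```

View pics/c8.png

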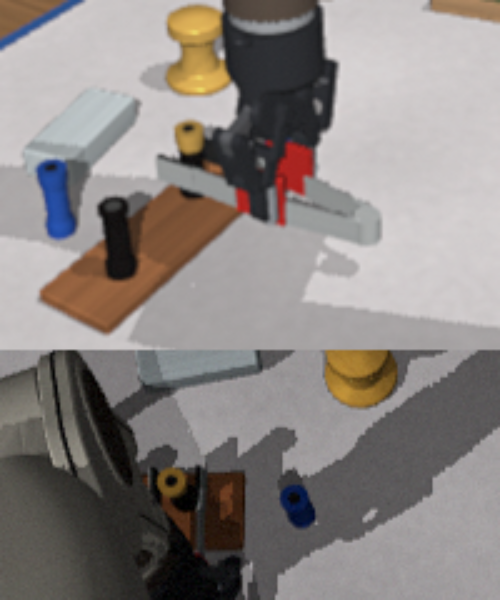

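Crop (11 viewed): the barrel stands between the jaws, ring at top-crop (173,482) with jaws at (152,480) and (200,480). The near jaw is at waist height in the side crop. Squeezing now.

Emit:
{"op": "move_arm", "data": {"increments": [{"grip": 0.48, "linear": [0, 0, -0.003], "twist": 0}, {"grip": 0.52, "linear": [0, 0, 0], "twist": 0}, {"grip": 0.56, "linear": [0, 0, 0], "twist": 0}, {"grip": 0.75, "linear": [0, 0, 0], "twist": 0}, {"grip": 1.0, "linear": [0, 0, 0], "twist": 0}]}}

```text
clock: 11.8
eef_pos: [0.5058, 0.1862, 0.0019]
tool_rot: [-0.703, 0.013, 0.013, 0.711]
ft_force: [0.1, 0.5, -0.9]
grip_width: 0.0404
```

```bash
cat >> level.py <<'E'
def ring(y0=None):
    o=bot.get_obs();e=o["eef_pos"]
    for n in("top","side"):
        im,d,W=cam(n);hs=cv2.cvtColor(im,cv2.COLOR_BGR2HSV)
        near=(abs(W[...,0]-e[0]-.094)<.04)&(abs(W[...,1]-e[1])<.04)
        m=(hs[...,0]>12)&(hs[...,0]<30)&(hs[...,1]>120)&near&(W[...,2]>e[2]+.045)
        if m.sum()>5: P=W[m];print(n,"ring",m.sum(),((P.min(0)+P.max(0))/2).round(4),"zmax",np.percentile(P[:,2],97).round(4),"rel",((P.min(0)+P.max(0))/2-e).round(4))
    return
E
python3 -c "
from level import *
plan([.506,.1865,.002],0);ring()"
```

```text
t 11.8 p [0.5058 0.1862 0.0019] zyaw 89.9 ydir [-0.037  0.012 -0.999] w 0.0404 F [ 0.1  0.5 -0.9] T [ 0.03 -0.    0.01] q6 [ 0.34  0.5  -0.15  0.94  0.02  0.34]
err world [0.0002 0.0003 0.0001] yaw 0.05
tool units now [ 0.001 -0.     0.002] twist -0.0004
tool units after turn [ 0.001 -0.     0.002]
top ring 119 [0.5858 0.1731 0.2539] zmax 0.2411 rel [ 0.0799 -0.0131  0.252 ]
side ring 116 [0.601  0.1886 0.067 ] zmax 0.0762 rel [0.0951 0.0024 0.0651]
```

Emit:
{"op": "move_arm", "data": {"increments": [{"grip": 1.0, "linear": [0, 0, 0], "twist": 0}, {"grip": 1.0, "linear": [0, -0.02, 0], "twist": 0}, {"grip": 1.0, "linear": [0, -0.03, 0], "twist": 0}, {"grip": 1.0, "linear": [0, -0.03, 0], "twist": 0}, {"grip": 1.0, "linear": [0, -0.03, 0], "twist": 0}]}}

```text
clock: 12.4
eef_pos: [0.5056, 0.1856, 0.0247]
tool_rot: [-0.703, 0.014, 0.014, 0.711]
ft_force: [-0.8, 0.3, -1.5]
grip_width: 0.0399
```

```bash
sed -i 's/&(W\[...,2\]>e\[2\]+.045)/\&(W[...,2]>e[2]+.045)\&(W[...,2]<e[2]+.1)/' level.py; python3 -c "
from level import *
plan([.506,.1865,.095],0);ring();level()"
```

```text
t 12.4 p [0.5056 0.1856 0.0247] zyaw 90.0 ydir [-0.04   0.011 -0.999] w 0.0399 F [-0.8  0.3 -1.5] T [ 0.02 -0.04 -0.06] q6 [ 0.34  0.48 -0.13  1.    0.02  0.34]
err world [0.0004 0.0009 0.0703] yaw 0.05
tool units now [-0.012 -0.351  0.009] twist -0.0004
tool units after turn [-0.012 -0.351  0.009]
top ring 118 [0.5901 0.1859 0.0871] zmax 0.1014 rel [0.0845 0.0004 0.0624]
side ring 122 [0.6022 0.1888 0.0894] zmax 0.1 rel [0.0966 0.0032 0.0647]
bins along tongs: a, n, zmin, zmax, b range (c rel. to underside)
-0.092 13 [-0.0019  0.0189] [-0.0027  0.0037]
-0.078 139 [-0.0028  0.0204] [-0.0091  0.0107]
-0.062 107 [-0.0021  0.0201] [-0.0117  0.0122]
-0.048 121 [-0.0016  0.0195] [-0.0128  0.0142]
-0.033 129 [-0.0013  0.0194] [-0.0141  0.0156]
-0.018 190 [-0.002   0.0425] [-0.0179  0.0213]
-0.003 450 [0.0012 0.0579] [-0.0422  0.0461]
0.012 123 [0.0022 0.0571] [-0.0279  0.0496]
0.027 52 [-0.0021  0.0414] [-0.0168  0.022 ]
0.042 51 [-0.0027  0.0182] [0.0144 0.0176]
0.057 58 [-0.0037  0.0187] [0.0141 0.0179]
0.072 91 [-0.0045  0.0186] [-0.0123  0.0171]
0.088 263 [-0.0212  0.0408] [-0.0106  0.0179]
0.103 135 [-0.0209  0.0417] [-0.0064  0.0186]
```

Emit:
{"op": "move_arm", "data": {"increments": [{"grip": 1.0, "linear": [-0.003, -0.06, 0], "twist": 0}, {"grip": 1.0, "linear": [-0.003, -0.08, 0], "twist": 0}, {"grip": 1.0, "linear": [-0.003, -0.08, 0], "twist": 0}, {"grip": 1.0, "linear": [-0.01, -0.07, 0], "twist": 0}, {"grip": 1.0, "linear": [-0.02, -0.04, -0.02], "twist": 0}]}}

```text
clock: 13.05
eef_pos: [0.4993, 0.1806, 0.0939]
tool_rot: [-0.703, 0.015, 0.015, 0.711]
ft_force: [0.8, -0.4, -1.3]
grip_width: 0.0404
```

```bash
python3 -c "
from level import *
plan([.4345,-.2965,.095],0)"
```

```text
t 13.05 p [0.4993 0.1806 0.0939] zyaw 90.0 ydir [-0.042  0.011 -0.999] w 0.0404 F [ 0.8 -0.4 -1.3] T [-0.06 -0.04  0.03] q6 [ 0.33  0.4  -0.05  1.15  0.02  0.33]
err world [-0.0648 -0.4771  0.0011] yaw 0.02
tool units now [-0.324 -0.017 -2.385] twist -0.0002
tool units after turn [-0.325 -0.017 -2.385]
```

Emit:
{"op": "move_arm", "data": {"increments": [{"grip": 1.0, "linear": [-0.02, -0.002, -0.06], "twist": 0}, {"grip": 1.0, "linear": [-0.025, -0.002, -0.11], "twist": 0}, {"grip": 1.0, "linear": [-0.025, -0.002, -0.16], "twist": 0}, {"grip": 1.0, "linear": [-0.025, -0.002, -0.18], "twist": 0}, {"grip": 1.0, "linear": [-0.025, -0.002, -0.18], "twist": 0}]}}

```text
clock: 13.55
eef_pos: [0.4732, 0.039, 0.0959]
tool_rot: [-0.703, 0.012, 0.017, 0.711]
ft_force: [0.8, 0.1, -0.6]
grip_width: 0.0402
```

Emit:
{"op": "move_arm", "data": {"increments": [{"grip": 1.0, "linear": [-0.02, -0.002, -0.18], "twist": 0}, {"grip": 1.0, "linear": [-0.02, -0.002, -0.18], "twist": 0}, {"grip": 1.0, "linear": [-0.02, -0.002, -0.18], "twist": 0}, {"grip": 1.0, "linear": [-0.02, -0.002, -0.18], "twist": 0}, {"grip": 1.0, "linear": [-0.02, -0.002, -0.18], "twist": 0}]}}

```text
clock: 14.05
eef_pos: [0.446, -0.1509, 0.0946]
tool_rot: [-0.703, 0.014, 0.019, 0.71]
ft_force: [1.2, -0.5, -1.1]
grip_width: 0.0404
```

```bash
python3 -c "
from level import *
plan([.4345,-.2965,.092],0)"
```

```text
t 14.05 p [ 0.446  -0.1509  0.0946] zyaw 90.3 ydir [-0.047  0.01  -0.999] w 0.0404 F [ 1.2 -0.5 -1.1] T [ 0.01 -0.09 -0.03] q6 [-0.32  0.3  -0.2   1.12 -0.01 -0.33]
err world [-0.0115 -0.1456 -0.0026] yaw -0.34
tool units now [-0.061  0.008 -0.728] twist 0.0029
tool units after turn [-0.057  0.008 -0.728]
```

Emit:
{"op": "move_arm", "data": {"increments": [{"grip": 1.0, "linear": [-0.015, 0, -0.17], "twist": 0}, {"grip": 1.0, "linear": [-0.015, 0, -0.17], "twist": 0}, {"grip": 1.0, "linear": [-0.01, 0, -0.15], "twist": 0}, {"grip": 1.0, "linear": [-0.005, 0, -0.11], "twist": 0}, {"grip": 1.0, "linear": [-0.005, 0, -0.06], "twist": 0}]}}

```text
clock: 14.55
eef_pos: [0.4274, -0.2926, 0.0911]
tool_rot: [-0.703, 0.02, 0.018, 0.711]
ft_force: [0.3, 0.3, -2.6]
grip_width: 0.0402
```

```bash
python3 -c "
from level import *
plan([.4345,-.2965,.092],0);ring()"
```

```text
t 14.55 p [ 0.4274 -0.2926  0.0911] zyaw 89.9 ydir [-0.053  0.011 -0.999] w 0.0402 F [ 0.3  0.3 -2.6] T [ 0.02 -0.09 -0.04] q6 [-0.59  0.39 -0.08  1.16 -0.02 -0.58]
err world [ 0.0071 -0.0039  0.0009] yaw 0.15
tool units now [ 0.035 -0.007 -0.019] twist -0.0013
tool units after turn [ 0.035 -0.007 -0.019]
top ring 142 [ 0.5228 -0.2922  0.154 ] zmax 0.1658 rel [0.0954 0.0004 0.0629]
side ring 70 [ 0.5249 -0.2905  0.1535] zmax 0.1625 rel [0.0975 0.0021 0.0624]
```

Emit:
{"op": "move_arm", "data": {"increments": [{"grip": 1.0, "linear": [0.015, 0, -0.01], "twist": 0}, {"grip": 1.0, "linear": [0.01, 0, -0.005], "twist": 0}, {"grip": 1.0, "linear": [0.003, 0, 0], "twist": 0}, {"grip": 1.0, "linear": [0, 0, 0], "twist": 0}, {"grip": 1.0, "linear": [0, 0, 0], "twist": 0}]}}

```text
clock: 15.15
eef_pos: [0.4334, -0.2909, 0.0903]
tool_rot: [-0.702, 0.019, 0.02, 0.712]
ft_force: [-0.0, 0.4, -1.6]
grip_width: 0.0399
```

```bash
python3 -c "
from level import *
plan([.4345,-.2965,.092],0);ring()
im,d,W=cam('side');T=cam('top')[0]
cv2.imwrite('pics/c9.png',cv2.resize(np.hstack([im[100:340,190:450],T[90:330,150:490]]),None,fx=1.3,fy=1.3))
e=bot.get_obs()['eef_pos']
m=(abs(W[...,0]-e[0]-.095)<.03)&(abs(W[...,1]-e[1])<.03)&(W[...,2]>.06)&(W[...,2]<.2)
for lo in(.098,.106,.114,.15,.158):
    k=m&(W[...,2]>lo)&(W[...,2]<lo+.008)&(im.max(2)<(70 if lo<.12 else 999))
    print(lo,k.sum(),W[k].mean(0).round(4) if k.any() else '')
print('lowest',np.sort(W[m][:,2])[:6].round(4))"
```

```text
t 15.15 p [ 0.4334 -0.2909  0.0903] zyaw 90.1 ydir [-0.055  0.014 -0.998] w 0.0399 F [-0.   0.4 -1.6] T [-0.03  0.   -0.03] q6 [-0.58  0.4  -0.06  1.16 -0.02 -0.58]
err world [ 0.0011 -0.0056  0.0017] yaw -0.12
tool units now [ 0.005 -0.009 -0.028] twist 0.001
tool units after turn [ 0.005 -0.009 -0.028]
top ring 139 [ 0.5294 -0.2903  0.1537] zmax 0.1646 rel [0.096  0.0006 0.0634]
side ring 67 [ 0.5311 -0.2882  0.1531] zmax 0.1621 rel [0.0977 0.0027 0.0627]
0.098 14 [ 0.5281 -0.2787  0.1024]
0.106 25 [ 0.5269 -0.2803  0.1089]
0.114 0 
0.15 25 [ 0.528  -0.2815  0.1541]
0.158 35 [ 0.5301 -0.2873  0.1605]
lowest [0.0961 0.0965 0.0966 0.0969 0.0976 0.0977]
```

View pics/c9.png

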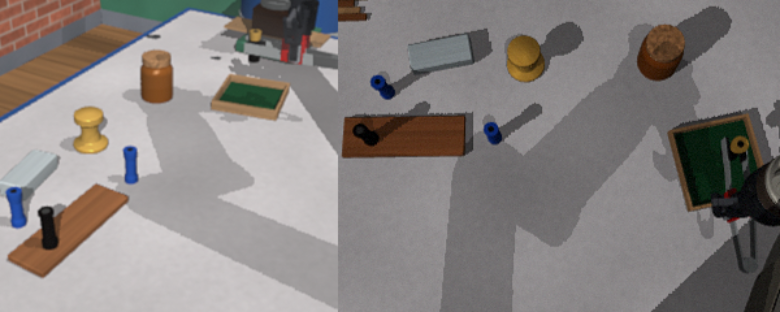

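Final picture (12 viewed): the ringed barrel is upright in the tongs over the tray (right half, about (738,147), offset by parallax). The plain barrel (365,135), both blue barrels, the capstan, jar and block are where they were. One small trim, then a still hold.

Emit:
{"op": "move_arm", "data": {"increments": [{"grip": 1.0, "linear": [0, -0.006, -0.02], "twist": 0}, {"grip": 1.0, "linear": [0, -0.003, -0.012], "twist": 0}, {"grip": 1.0, "linear": [0, 0, 0], "twist": 0}, {"grip": 1.0, "linear": [0, 0, 0], "twist": 0}, {"grip": 1.0, "linear": [0, 0, 0], "twist": 0}]}}

```text
clock: 15.85
eef_pos: [0.4333, -0.2988, 0.0923]
tool_rot: [-0.702, 0.019, 0.02, 0.712]
ft_force: [-0.4, 0.6, -1.5]
grip_width: 0.0403
```

```bash
python3 -c "
from level import *
plan([.4345,-.2965,.092],0);ring()
print(bot.get_obs()['joint_vel'].round(3))
im,d,W=cam('top')
for n,r in dict(plain=(155,178,185,206),blueA=(255,178,282,206),blueB=(172,142,198,172)).items():
    P=W[r[1]:r[3],r[0]:r[2]].reshape(-1,3);P=P[P[:,2]>(.068 if n=='plain' else .055)];print(n,P.mean(0).round(4))"
```

```text
t 15.85 p [ 0.4333 -0.2988  0.0923] zyaw 90.0 ydir [-0.054  0.014 -0.998] w 0.0403 F [-0.4  0.6 -1.5] T [ 0.05 -0.02 -0.01] q6 [-0.59  0.4  -0.05  1.17 -0.02 -0.59]
err world [ 0.0012  0.0023 -0.0003] yaw -0.03
tool units now [0.006 0.002 0.012] twist 0.0003
tool units after turn [0.006 0.002 0.012]
top ring 144 [ 0.5292 -0.2995  0.1525] zmax 0.1668 rel [ 0.096  -0.0007  0.0602]
side ring 67 [ 0.5298 -0.2965  0.1551] zmax 0.1642 rel [0.0966 0.0023 0.0627]
[ 0.002 -0.002 -0.001 -0.    -0.001 -0.001]
plain [0.586  0.2948 0.075 ]
blueA [0.5842 0.0843 0.0638]
blueB [0.671  0.2727 0.063 ]
```

Barrel (0.529, -0.298) against tray centre (0.529, -0.297), foot about 0.101, arm still, everything else in place. Handing in.

```bash
python3 -c "
from h import *
print(bot.job_done())"
```

```text
the job is handed in; nothing more can be done
None
```

I picked up the tongs, took the ringed barrel off the stand with them, and handed in at about 16 s, still holding it over the tray. Only the tongs' jaws were placed on the barrel.

**Last checks**
- **Position:** the barrel is at about (0.529, -0.298) and the tray centre at about (0.529, -0.297). Its foot is about 10 cm above the cart top.
- **Hold:** the fingers have stopped at 40 mm on the plates, and the arm is still.
- **Other objects:** the plain barrel and both blue barrels measure within 0.5 mm of where they started. The capstan, jar and block look unmoved in the last picture.

**What went wrong or disagreed**
- **First grip failed:** the tongs pitched jaws-up. In the images the fingertips sat about 30 mm above the reported TCP, so I had gripped only the tops of the plates. I set the tongs down and regripped lower by eye, and they then lifted level.
- **Tool lean:** the tool's lean grew by about 1° between squeezing the barrel and the end, so the barrel is probably about 1° off vertical.
- **Camera difference:** the two cameras differ by 2 to 3 mm on the barrel's position.

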